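Clamp the green ampoule into the reader

TASK

Swing the reader's half-closed blue clamp up out of the way, take the green glass ampoule from the white rack of three and lay it gently (do not drop it) in the black cradle with its neck between the two orange posts, tip towards the side where the clamp's red bar comes down. Let go of it, then swing the clamp fully down by its red bar so that it drives the ampoule home, and let go. Leave the other two ampoules, the amber jar and the dropper bottle where they are.

Things in the scene. Friction and masses are not known exactly. Their poses are not given: they have to be found in the camera images.
- green_center (a point): Sealed green glass ampoule, blank white label, lying level: body 26 mm diameter, 80 mm long, then a 12 mm neck and a 17 mm bulb tapering to the tip; 128 mm in all. Origin on its axis at the middle of the body. x axis towards the tip (tip at +88 mm, blunt end at -40 mm). About 60 g. Grip here, across the 26 mm; the rack's plate is 34 mm below.
- green_tip (a point): Tip of the green ampoule, on its axis, 88 mm from the body's middle.
- rack: White fixed rack, 150 x 250 x 8 mm plate with three pairs of V saddles; origin under the centre of the plate, at table height. x along the ampoules towards their tips; the places are at y = -80, 0 and +80 mm, ampoule axis at z = 42 mm. The saddles stand 22 to 36 mm either side of an ampoule's middle; between them is only the plate.
- reader: Fixed white reader base, 235 x 125 x 15 mm; origin at table height directly under the middle of the seated ampoule. x from the hinge towards the red bar (when closed), z up. In this frame the hinge is at x = -85, z = 65 mm. Nothing rises above 80 mm but the clamp, which reaches 265 mm above the table when upright: carry things over it or round it.
- seat (a point): Where the middle of the ampoule's body belongs in the black sprung cradle (60 mm above the table, cradle up; sinks with it). x towards where the tip belongs. The cradle is two self-centring V saddles, 40 mm wide at the mouth, 22 to 36 mm either side of this point; 44 mm free between them for fingers, over a 14 mm wide spine 22 mm below this point and the base 45 mm below.
- seat_tip (a point): Where the ampoule's tip belongs, 88 mm along x from the seat; moves with the cradle. A black end wall at x = -44 mm from the seat stops the ampoule's blunt end; at x = +44 mm two orange posts, 20 mm apart, let the neck through but not the body, leaving 4 mm of play each way.
- bed (a joint): How far the sprung cradle has been pressed down, m: 0 up, 0.008 with an ampoule driven home by the shut clamp (stop at 0.010). The clamp presses about 4 to 6 N.
- clamp (a joint): Angle of the blue clamp, rad: 0 shut (arms level), grows as it lifts, stops at 1.7 (just past upright); starts at 0.25 to 0.6. Stiff hinge: stays where it is left; moving it, or pressing the ampoule home, takes 3 to 5 N at the bar. Below about 1.2 a gripper cannot get into the cradle; at 1.5 it can. Its rubber roller meets the ampoule at about 0.1.
- clamp_bar (a point): Middle of the clamp's red round bar, 14 mm diameter, 76 mm free between the blue arms, level along the reader's y. At clamp angle a it is at reader x = -85 + 185 cos a - 35 sin a, z = 65 + 185 sin a + 35 cos a (mm). It can be pinched from above anywhere on its arc, fingers closing along the reader's x, and turns in the fingers as it swings.
- clamp_hinge (a point): Middle of the clamp's hinge axis, which runs along the reader's y.
- jar: Low amber jar, 52 mm diameter, 65 mm tall, black lid; origin at its underside. Leave alone.
- dropper: Small amber bottle, 38 mm diameter, 85 mm tall, black cap; origin at its underside. Leave alone.
- green: The green ampoule itself; same origin and axes as the point green_center.
- amber: Sealed orange-amber glass ampoule, blank white label, lying level: body 26 mm diameter, 80 mm long, then a 12 mm neck and a 17 mm bulb tapering to the tip; 128 mm in all. Origin on its axis at the middle of the body. x axis towards the tip (tip at +88 mm, blunt end at -40 mm). Not to be touched. The three ampoules lie parallel in one rack, 80 mm apart, in any order.
- brown: Sealed dark brown glass ampoule, blank white label, lying level: body 26 mm diameter, 80 mm long, then a 12 mm neck and a 17 mm bulb tapering to the tip; 128 mm in all. Origin on its axis at the middle of the body. x axis towards the tip (tip at +88 mm, blunt end at -40 mm). Not to be touched.
Not all that is in view belongs to the job. Leave any purple look-alike of the green alone.

How it is judged:
By the outcome, as a careful person would: the job done as asked, in the order asked, and still so for the second after the job is handed in, with the robot touching nothing.
It also fails if it takes over 72 s, if anything falls off the work surface, if the arm or the gripper's body presses on something with over 40 N, if the wrist force passes 120 N, or if a joint passes its speed limit or range.

ROBOT

A 6-joint arm with a two-finger parallel gripper is mounted at the origin on the work surface. World frame = base frame: x ahead of the robot, y to its left, z up, the work surface at z = 0. Lengths are in m, angles in rad, forces in N, time in s.
With the tool pointing down it reaches from about 0.3 to 0.875 m from the base axis. Payload 6.4 kg.
Tool frame: the origin (TCP) lies midway between the tips of the shut fingers; the grasp point (between the pads) lies 19 mm behind it (ctrl.tcp_to_grasp is the distance from the TCP to the grasp point, in m); z points along the fingers, y is the direction in which the jaws open and shut (so a half turn about z gives the same grasp; the last joint's range is limited). The gripper opens to 85 mm and grips with 20 to 120 N. Pads are 22 mm wide; open, the fingers measure 114 mm over their backs; the gripper's body (76 mm by 85 mm) begins 54 mm behind the grasp point. The pads swing forward as they close: fully open they stand 13 mm farther back than shut.
Start: joints at [-1.535, 0.181, 1.607, -0, 1.354, -0.206], TCP at [0.138, -0.558, 0.196] pointing down, gripper open.
Joint ranges: [-2.99, 2.99], [-0.89, 2.07], [0.3, 2.58], [-1.14, 4.28], [0, 2.63], [-3.12, 3.12]. Speed limits (rad/s): [2.57, 2.57, 3.01, 3.14, 3.14, 3.14].

INTERFACE

Orientations are given as a unit quaternion [w, x, y, z].
In Python, from bench import monitor, imaging, order, spotter, ctrl gives the robot as it stands.
- The arm moves only by the shell command python3 -m pendant 'ROWS'. ROWS is JSON, a list that holds one entry, the list of rows, each a list of 5 numbers: the shift along the world's x, y, z in mm, then the turn about the world's z in degrees, then the finger opening in mm, from 0 to 85.4. A call has 1 to 8 rows; each row shifts and turns the commanded pose from where the row before left it; what a row does not reach is not made up. A row lasts 1/8 s, in which the tool goes at most 62.5 mm and 10.7 degrees, less where a joint would pass 70% of its speed; a pose out of reach is approached as far as the arm can. A call with a gripper value outside its range is refused whole. The fingers move at their own pace and stop on an object; the grip force is fixed at half the most. Time passes only in rows, so rows that do not move let the fingers close. It gives the time, the measured TCP pose, the force and the opening at its end, in the units of the state.
- monitor.get_obs(): the state, without advancing time (a new reading comes with each control period).
- imaging.camera(name): name is "scene" or "top" or "wrist"; returns a dict with "img" (480x640x3 uint8, red, green, blue), "vfov" (degrees; the focal length in pixels is half the picture's height over the tangent of half this angle, whatever the lens; pixels are square), "cx", "cy" (the principal point, pixels), "origin" and "orientation" of the camera in the world. Camera axes: x right, y down, z forward; pixel columns grow to the right and rows downward; lengths in m; the calibration is good to about 2 mm. A picture is of the moment at which its call begins. There is no depth.
- order.hand_in(): hands the job in, once; it reports no verdict.
Trained networks look in the newest picture that a camera, given by its name, has taken for a name from the list of things; names that differ only in an ending like _2 or _b are one class to them, and where a whole thing is asked for, a point or a joint stands for the part that bears it (a point fixed in the world has none). Each returns a list of dicts, best first, with "confidence" (0 to 1); they miss things now and then, are a little off and sometimes report something else, mostly with a low value. They report only what shows in the picture. A call takes as long as a camera call. They do not tell look-alikes from the thing itself.
- spotter.recognise(camera, thing): "at" ([x, y, z] in m, in the coordinates of the camera as it stood for that picture, good to about 4 mm: the middle of the surface that is visible of it).
- spotter.tip_of(camera, thing): "at" ([x, y, z] in m, in the coordinates of the camera as it stood for that picture, good to about 4 mm: a listed point, or the origin of a listed thing).
The state is a dict: "time_s": time; "q": joint angles; "dq": joint speeds; "joint_efforts": joint torques, N m; "eef_pos": TCP position; "eef_rot": TCP orientation; "wrist_force": force on the tool from outside, world axes, zero at the start; "torque": the same for the moment, N m; "opening": opening from 0.0 (shut) to 1.0 (fully open).
Only numpy, scipy, OpenCV 4.12 (cv2) and the standard library are available. Lean on these libraries where they do the work, as an engineer would, in place of code of your own. Each camera call takes 0.05 s, during which the arm holds its last target. There are 200 camera calls.

## Working session

There is one attempt and no reset: what is moved stays moved. The work goes in short steps, Python scripts to look and compute and a shell command to move; the robot and the scene stay as the last step left them, time stands still between calls to the robot, and variables do not carry over. Pictures are saved under pics/ and viewed, about 8 in all and at most 12, crops included, and the job is handed in when it is done.

```bash
ls; mkdir -p pics; cat > h.py <<'E'
import numpy as np, cv2
from scipy.spatial.transform import Rotation as R
from bench import monitor, imaging, order, spotter, ctrl
def rot(q): return R.from_quat([q[1],q[2],q[3],q[0]])
def cam(n,save=None):
    c=imaging.camera(n)
    if save: cv2.imwrite('pics/'+save,c['img'][:,:,::-1])
    return c
def w(c,p): return rot(c['orientation']).apply(p)+np.array(c['origin'])
def px(c,P):
    p=rot(c['orientation']).inv().apply(np.array(P)-np.array(c['origin']))
    f=240/np.tan(np.radians(c['vfov'])/2)
    return np.array([c['cx'],c['cy']])+f*p[:2]/p[2]
def ray(c,uv,z):
    f=240/np.tan(np.radians(c['vfov'])/2)
    d=rot(c['orientation']).apply([(uv[0]-c['cx'])/f,(uv[1]-c['cy'])/f,1]);o=np.array(c['origin'])
    return o+d*(z-o[2])/d[2]
def look(c,n,things,k=3):
    for t in things:
        for d in spotter.tip_of(n,t)[:k]:
            P=w(c,d['at']); print(n,t,round(d['confidence'],2),np.round(P*1000),np.round(px(c,P)))
E
python3 - <<'E'
from h import *
print(monitor.get_obs()); print(ctrl.tcp_to_grasp)
for n in ['scene','top']:
    c=cam(n,n+'1.png'); print(n,c['origin'],c['orientation'],c['vfov'],c['cx'],c['cy'])
    look(c,n,['green_center','green_tip','rack','reader','seat','seat_tip','clamp_bar','clamp_hinge','amber','brown','jar','dropper'])
E
```

```text
pics
{'time_s': 0.0, 'q': array([-1.53527292e+00,  1.81559135e-01,  1.60800025e+00, -1.75922207e-05,
        1.35381490e+00, -2.06295738e-01]), 'dq': array([ 0.00011268, -0.00075785, -0.00092726,  0.0004508 , -0.00018404,
       -0.00026935]), 'joint_efforts': array([ 1.21128007e-03, -4.44870329e+01, -3.51336086e+01, -5.07499681e-05,
        9.08663176e-03, -1.71505246e-05]), 'eef_pos': array([ 0.13768573, -0.5576357 ,  0.19497779]), 'eef_rot': array([-8.88304947e-04,  9.92698715e-01,  1.20617029e-01,  6.74142554e-05]), 'wrist_force': array([-1.04461469, -0.19335733,  0.11644144]), 'torque': array([-0.00020342,  0.01670025,  0.02994453]), 'opening': 0.9964962034587013}
0.0187
scene [ 1.22191094 -0.30555248  0.62432339] [-0.39671148  0.7271123   0.49673133 -0.25920202] 54.59175363774052 323.0885984724694 247.44932283751209
scene green_center 0.93 [ 333. -244.   12.] [196. 265.]
scene green_center 0.78 [ 205. -298.   12.] [165. 241.]
scene green_center 0.76 [ 675. -236.   42.] [233. 363.]
scene green_tip 0.95 [ 416. -275.   13.] [187. 290.]
scene green_tip 0.8 [ 162. -374.   14.] [131.
[... 1048 characters left out ...]
ter 0.63 [ 675. -234.   41.] [429. 171.]
top green_tip 0.81 [ 156. -377.   16.] [485. 387.]
top green_tip 0.75 [412.  78.  13.] [299. 277.]
top green_tip 0.66 [ 700. -151.   44.] [396. 160.]
top rack 0.98 [ 600. -212.    2.] [417. 204.]
top reader 0.56 [611. 198.   1.] [253. 196.]
top seat 0.72 [611. 204.  59.] [247. 191.]
top clamp_bar 0.69 [537. 181. 158.] [250. 216.]
top clamp_hinge 0.74 [696. 226.  63.] [239. 156.]
top clamp_hinge 0.4 [ 599. -211.    0.] [417. 204.]
top amber 0.81 [ 522. -188.   43.] [410. 233.]
top brown 0.72 [ 596. -209.   41.] [419. 203.]
top jar 0.91 [690.  16.  -0.] [327. 166.]
top jar 0.4 [ 601. -212.   -0.] [417. 204.]
top dropper 0.64 [425.  -5.   4.] [333. 272.]
```

View pics/top1.png

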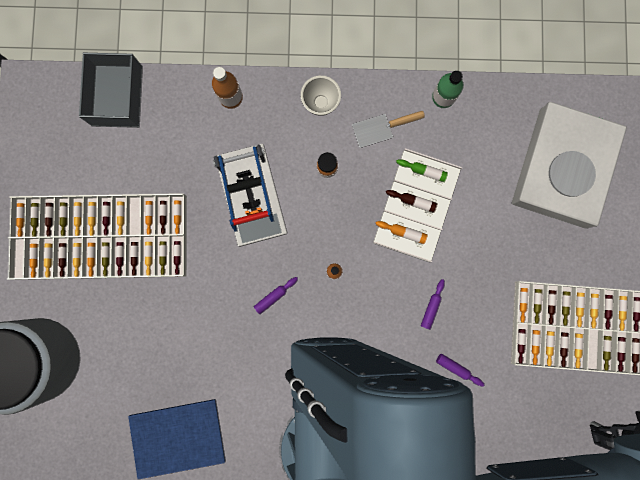

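View pics/scene1.png

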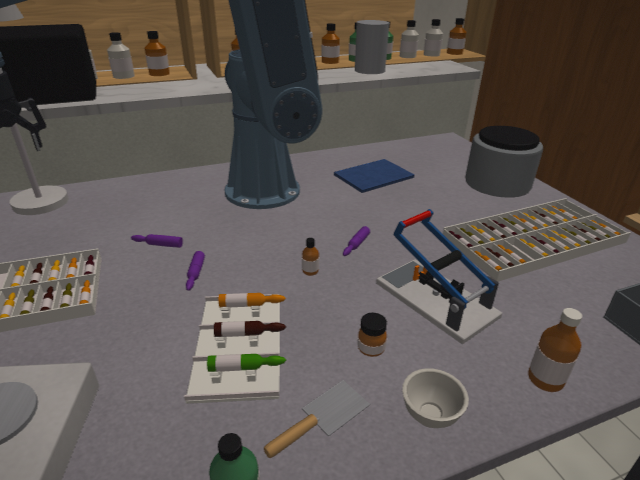

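The top view shows the green ampoule at px (421,170) with its tip to the left. The things it could be mistaken for are the three purple ones at (433,304), (460,370) and (275,295), plus brown at (412,201) and amber at (402,233). I choose (421,170). The reader is at (250,195), with its red bar at (250,216). Next is one close crop of the choice and a fused estimate.

```bash
cat >> h.py <<'E'
def grab(n,thing,near=None,tol=60,k=3):
    """k pictures -> median world mm of detections (near a guess)"""
    o=[]
    for _ in range(k):
        c=imaging.camera(n)
        for d in spotter.tip_of(n,thing):
            P=w(c,d['at'])*1000
            if d['confidence']>.3 and (near is None or np.linalg.norm(P-near)<tol): o.append(P);break
    return (np.median(o,0) if o else None),len(o)
E
python3 - <<'E'
from h import *
c=cam('top'); im=c['img'][:,:,::-1]
a=cv2.resize(im[140:260,365:470],None,fx=3.8,fy=3.8,interpolation=3);b=cv2.resize(im[140:260,200:305],None,fx=3.8,fy=3.8,interpolation=3)
cv2.imwrite('pics/crop1.png',np.hstack([a,b]))
g={'green_center':[675,-235,42],'green_tip':[700,-151,42],'seat':[609,201,60],'clamp_bar':[536,184,157],'clamp_hinge':[695,225,65],'seat_tip':[525,177,60]}
for t,p in g.items():
    for n in ['top','scene']: print(t,n,*[np.round(x,1) if x is not None else x for x in grab(n,t,np.array(p),k=3)])
E
```

```text
green_center top [ 672.8 -233.5   39.9] 3
green_center scene [ 674.4 -236.2   42.6] 3
green_tip top [ 702.5 -150.2   41.6] 3
green_tip scene [ 700.8 -154.7   43.9] 3
seat top [611.  204.1  61.2] 3
seat scene [608.7 201.1  64.6] 3
clamp_bar top [537.1 180.6 158.4] 2
clamp_bar scene [535.6 181.4 156.6] 3
clamp_hinge top [696.1 226.6  65.7] 3
clamp_hinge scene [693.8 223.   67.8] 3
seat_tip top None 0
seat_tip scene None 0
```

View pics/crop1.png

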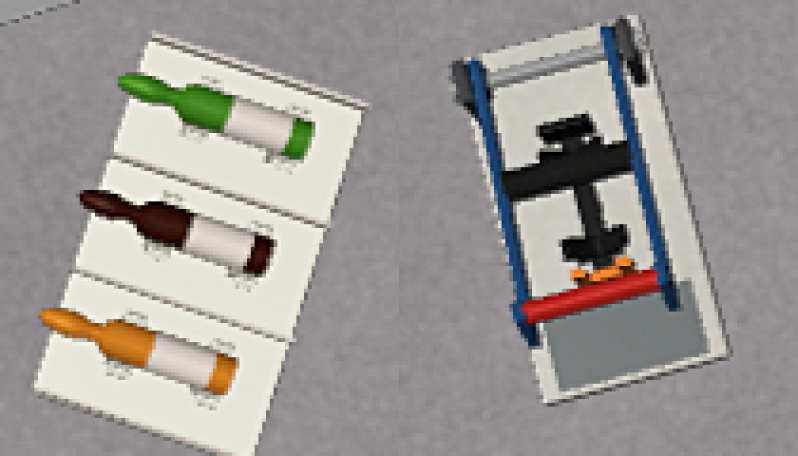

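The crop confirms it: a green body with a white label and its tip to the upper left (+y). The reader's bar sits at the lower end, past the orange posts. Now I'll move above the clamp bar.

```bash
python3 -m pendant '[[[28.5,52.8,7,6.5,85],[28.5,52.8,7,6.5,85],[28.5,52.8,7,6.5,85],[28.5,52.8,7,6.5,85],[28.5,52.8,7,6.5,85],[28.5,52.8,7,6.5,85],[28.5,52.8,7,6.5,85]]]' && python3 -m pendant '[[[28.5,52.8,7,6.5,85],[28.5,52.8,7,6.5,85],[28.5,52.8,7,6.5,85],[28.5,52.8,7,6.5,85],[28.5,52.8,7,6.5,85],[28.5,52.8,7,7,85],[28.5,52.8,7,7,85],[0,0,0,0,85]]]'
python3 - <<'E'
from h import *
c=cam('wrist','wr1.png');print(c['origin'],c['orientation'],c['vfov'])
look(c,'wrist',['clamp_bar','seat','clamp_hinge','seat_tip'],2)
o=monitor.get_obs();print(o['eef_pos'],rot(o['eef_rot']).apply([0,1,0]),o['q'])
E
```

```text
time_s: 5.82
eef_pos: [0.3378, -0.1871, 0.2455]
eef_rot: [0.001, 0.868, 0.496, 0.0]
wrist_force: [0.5, 0.7, 0.6]
opening: 0.997
time_s: 6.82
eef_pos: [0.5375, 0.1843, 0.2934]
eef_rot: [-0.0, 0.601, 0.8, 0.0]
wrist_force: [-0.1, 0.4, 0.6]
opening: 0.993
[0.51634735 0.25606278 0.47070538] [0.1456462  0.97928733 0.13920745 0.02011974] 59.6719563893657
wrist clamp_bar 0.68 [534. 182. 158.] [313. 214.]
wrist seat 0.76 [610. 201.  55.] [393. 192.]
wrist seat 0.65 [686.  13.  -4.] [392. 340.]
wrist clamp_hinge 0.98 [691. 225.  63.] [479. 194.]
[0.53632969 0.17978607 0.29389861] [ 9.62471713e-01  2.71381935e-01 -2.15357790e-04] [ 1.13821636e-01  9.53956536e-02  1.50640688e+00 -2.58297184e-04
  1.53996637e+00 -1.60998970e-01]
```

View pics/wr1.png

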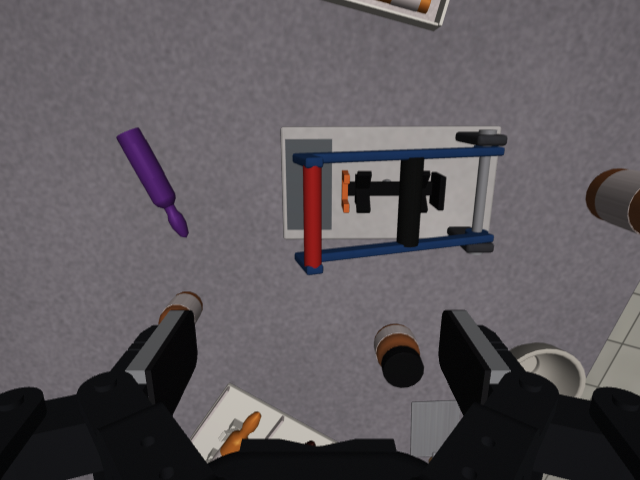

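The wrist view shows the red bar at (313,214), the cradle at (390,190) and the hinge at (480,190), which agrees with the other cameras. Descending to pinch the bar.

```bash
python3 -m pendant '[[[-1,2,-52,0,60],[0,0,-52,0,60],[0,0,-51,0,60],[0,0,0,0,60],[0,0,0,0,5],[0,0,0,0,5],[0,0,0,0,5],[0,0,0,0,5]]]'
python3 - <<'E'
from h import *
o=monitor.get_obs();print(o['eef_pos'],o['wrist_force'],o['opening']*85.4)
hx,hz=693.5,65.
u=np.array([np.cos(np.radians(195.6)),np.sin(np.radians(195.6))])
a0=np.arctan2(o['eef_pos'][2]*1000+18.7-65,164)-np.arctan2(35,185);print('a0',a0)
A=np.linspace(a0,1.6,17);r=185*np.cos(A)-35*np.sin(A);z=65+185*np.sin(A)+35*np.cos(A)
print(np.c_[A[1:],np.diff(r)[:,None]*u,np.diff(z)].round(2)); print(r[0])
E
```

```text
time_s: 8.07
eef_pos: [0.5362, 0.183, 0.1399]
eef_rot: [0.001, 0.603, 0.798, 0.001]
wrist_force: [0.2, 0.2, 0.3]
opening: 0.066
[0.53622693 0.18301615 0.13988507] [0.15895    0.20036149 0.31405179] 5.611893833071394
a0 0.3315727004359045
[[ 0.41  7.61  2.13 12.66]
 [ 0.49  8.55  2.39 11.99]
 [ 0.57  9.44  2.64 11.25]
 [ 0.65 10.27  2.87 10.44]
 [ 0.73 11.03  3.08  9.56]
 [ 0.81 11.73  3.27  8.62]
 [ 0.89 12.35  3.45  7.63]
 [ 0.97 12.89  3.6   6.59]
 [ 1.05 13.36  3.73  5.51]
 [ 1.12 13.73  3.83  4.4 ]
 [ 1.2  14.03  3.92  3.25]
 [ 1.28 14.23  3.97  2.09]
 [ 1.36 14.35  4.01  0.91]
 [ 1.44 14.37  4.01 -0.27]
 [ 1.52 14.3   3.99 -1.45]
 [ 1.6  14.15  3.95 -2.62]]
163.52977057644884
```

The opening reads 5.6 mm where a 14 mm bar should be, so the pinch probably missed. Taking a look.

```bash
python3 - <<'E'
from h import *
c=cam('wrist'); s=cam('scene')
p=px(s,[.536,.183,.157]).astype(int)
sc=cv2.resize(s['img'][p[1]-75:p[1]+75,p[0]-75:p[0]+75],(400,400),interpolation=3)
wr=cv2.resize(c['img'],(400,300)); wr=np.vstack([wr,np.zeros((100,400,3),np.uint8)])
cv2.imwrite('pics/bar1.png',np.hstack([sc,wr])[:,:,::-1])
o=monitor.get_obs();print(o['opening'],o['time_s'])
look(s,'scene',['clamp_bar'],2)
E
```

```text
0.059755874609745255 8.175
scene clamp_bar 0.88 [535. 182. 158.] [416. 218.]
```

View pics/bar1.png

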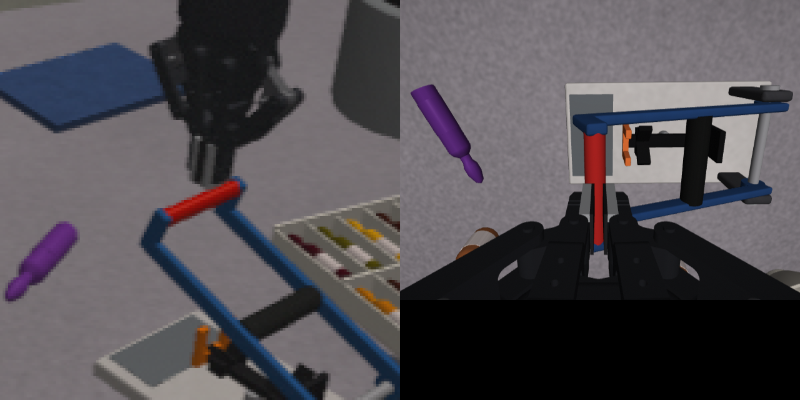

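```bash
python3 - <<'E'
from h import *
s=cam('scene');c=cam('wrist')
o=monitor.get_obs();T=np.array(o['eef_pos']);print(T,o['eef_rot'],o['q'],o['time_s'])
for n,k in(('scene',s),('wrist',c)):
    for dz in (0,.0187,.05,.07):print(n,dz,px(k,T+[0,0,dz]).round(1))
a=s['img'][165:245,370:470];b=c['img'][260:420,240:400]
cv2.imwrite('pics/bar2.png',np.hstack([cv2.resize(a,(500,400),interpolation=2)[:,:400],cv2.resize(b,(400,400),interpolation=2)])[:,:,::-1])
E
```

```text
[0.53566128 0.18295785 0.13888138] [-1.76321381e-05  6.02782160e-01  7.97905800e-01 -3.77034279e-05] [ 1.19507877e-01  2.18236064e-01  1.68347140e+00 -3.15715801e-05
  1.23996290e+00 -1.57311465e-01] 8.325
scene 0 [415.7 226.4]
scene 0.0187 [416.8 218.4]
scene 0.05 [418.9 204.8]
scene 0.07 [420.2 195.7]
wrist 0 [318.6 281.5]
wrist 0.0187 [318.7 299.1]
wrist 0.05 [318.9 338.5]
wrist 0.07 [319.  373.6]
```

View pics/bar2.png

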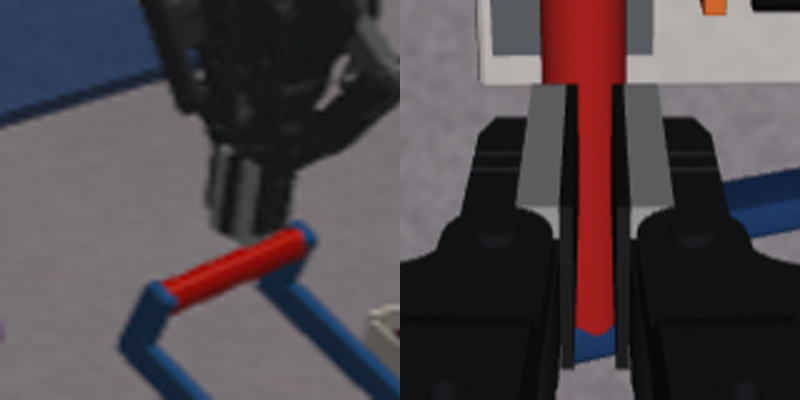

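Both close views show the fingertips just above the bar: scene tip at about (419,213) with the bar at (417,218), and in the wrist view the bar shows through the finger gap. So the fingers really end about 28 mm above the reported TCP, and the jaws never enclosed the bar. I'll open, go 28 mm lower and pinch; the body still clears by more than 20 mm.

```bash
python3 -m pendant '[[[0,0,0,0,60],[0,0,0,0,60],[0,0,-14,0,60],[0,0,-14,0,60],[0,0,0,0,0],[0,0,0,0,0],[0,0,0,0,0],[0,0,0,0,0]]]'; python3 - <<'E'
from h import *
c=cam('wrist');s=cam('scene')
o=monitor.get_obs();print(o['eef_pos'],o['wrist_force'],o['opening']*85.4, np.array(c['origin'])-o['eef_pos'])
a=s['img'][165:245,370:470];b=c['img'][260:420,240:400]
cv2.imwrite('pics/bar3.png',np.hstack([cv2.resize(a,(500,400),interpolation=2)[:,:400],cv2.resize(b,(400,400),interpolation=2)])[:,:,::-1])
E
```

```text
time_s: 9.32
eef_pos: [0.5337, 0.1823, 0.1108]
eef_rot: [-0.001, 0.603, 0.798, -0.002]
wrist_force: [-7.0, -2.8, 3.0]
opening: 0.138
[0.53367996 0.18234148 0.11080544] [-7.49246256 -2.13162453  4.50903238] 11.78107854077132 [-0.02008299  0.07221607  0.17720289]
```

View pics/bar3.png

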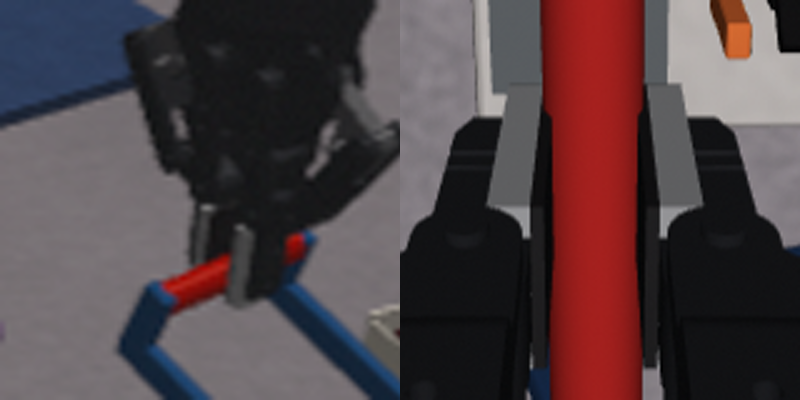

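Now the bar is pinched between the pads: opening 11.8 mm, tips about 18 mm below the bar's axis. So the grasp point sits about 46 mm above the reported TCP rather than 19. Swinging the clamp up along its arc.

```bash
python3 -m pendant '[[[7.6,2.1,12.7,0,0],[8.5,2.4,12,0,0],[9.4,2.6,11.2,0,0],[10.3,2.9,10.4,0,0],[11,3.1,9.6,0,0],[11.7,3.3,8.6,0,0],[12.4,3.4,7.6,0,0],[12.9,3.6,6.6,0,0]]]'
```

```text
time_s: 10.42
eef_pos: [0.6183, 0.2072, 0.1931]
eef_rot: [-0.001, 0.602, 0.798, -0.0]
wrist_force: [-10.6, 0.5, 12.4]
opening: 0.134
```

```bash
python3 -m pendant '[[[13,3.6,6.8,0,0],[13.6,3.8,5.2,0,0],[14,3.9,3.6,0,0],[14.2,4,2.2,0,0],[14.4,4,0.9,0,0],[14.4,4,-0.3,0,0],[14.3,4,-1.5,0,0],[12,3.3,-2.2,0,0]]]'
```

```text
time_s: 11.42
eef_pos: [0.7293, 0.2396, 0.2066]
eef_rot: [-0.001, 0.602, 0.799, 0.001]
wrist_force: [-4.8, 1.3, 2.8]
opening: 0.135
```

```bash
python3 -m pendant '[[[0,0,0,0,45],[0,0,0,0,45],[0,0,0,0,45],[0,0,40,0,45],[0,0,50,0,60],[-20,-50,0,-5,60],[-20,-50,0,-5,60],[-10,-55,0,-5,60]]]' && python3 -m pendant '[[[-8,-55,0,-5,60],[0,-55,-20,-5,60],[0,-55,-20,-5,60],[0,-55,-30,-3,60],[0,-50,-30,0,60],[1,-50,-20,0,60],[2,-45,0,0,60],[0,0,0,0,60]]]'
python3 - <<'E'
from h import *
c=cam('wrist','wr2.png');o=monitor.get_obs();T=o['eef_pos']
print(T,rot(o['eef_rot']).apply([0,1,0]),px(c,T),px(c,T+[0,0,.028]))
look(c,'wrist',['green_center','green_tip'],2)
s=cam('scene');look(s,'scene',['clamp_bar','seat','seat_tip'],1)
s=cam('top');look(s,'top',['clamp_bar','clamp_hinge','seat','seat_tip'],1)
E
```

```text
time_s: 12.42
eef_pos: [0.6782, 0.0808, 0.2947]
eef_rot: [0.0, 0.703, 0.712, 0.0]
wrist_force: [1.1, -0.2, -0.4]
opening: 0.704
time_s: 13.42
eef_pos: [0.6731, -0.2872, 0.1736]
eef_rot: [0.0, 0.806, 0.592, -0.0]
wrist_force: [-0.4, 1.2, -0.2]
opening: 0.703
[ 0.67360333 -0.28486111  0.17392924] [ 9.54633600e-01 -2.97782546e-01 -4.95488191e-04] [318.77461411 276.19940932] [318.92285349 303.46265135]
wrist green_center 0.94 [ 670. -234.   41.] [293. 146.]
wrist green_tip 0.77 [ 415. -269.    8.] [ 32. 271.]
wrist green_tip 0.68 [ 699. -151.   42.] [294.  11.]
scene clamp_bar 0.7 [732. 239. 250.] [517. 220.]
scene seat 0.9 [608. 200.  64.] [437. 274.]
top clamp_bar 0.97 [733. 241. 251.] [217. 113.]
top clamp_hinge 0.85 [693. 226.  66.] [239. 156.]
top seat 0.83 [609. 205.  65.] [247. 191.]
top seat_tip 0.54 [691.  20.   2.] [325. 166.]
```

View pics/wr2.png

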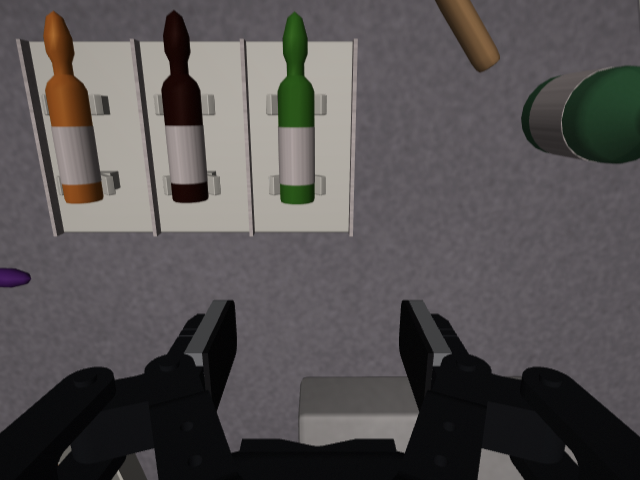

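The wrist view shows green's body at (296,140) with its tip at (294,12), vertical in the picture, so the jaw is aligned. Brown is at (185,150) and amber at (75,150). The networks put the bar at (732,240,250), so the clamp is upright at about 1.58 rad. Moving over green and down.

```bash
python3 -m pendant '[[[0,25,0,0,60],[-0.5,25,0,0,60],[0,0,-45,0,60],[0,0,-45,0,60],[0,0,-40,0,60],[0,0,-30,0,60],[0,0,-12,0,60],[0,0,-7,0,60]]]'
python3 - <<'E'
from h import *
c=cam('wrist');o=monitor.get_obs();print(o['eef_pos'],o['wrist_force'])
look(c,'wrist',['green_center','green_tip'],2)
s=cam('scene');look(s,'scene',['green_center'],3)
a=s['img'][300:400,180:305];b=c['img'][:400:,120:520]
cv2.imwrite('pics/g1.png',np.hstack([cv2.resize(a,(500,400),interpolation=2)[:,:400],b])[:,:,::-1])
E
```

```text
time_s: 15.02
eef_pos: [0.6743, -0.2321, -0.0044]
eef_rot: [0.0, 0.804, 0.594, 0.0]
wrist_force: [-1.0, -0.8, 1.1]
opening: 0.702
[ 0.67417363 -0.23228988 -0.00480233] [-0.22726197  0.4628464  -0.3352215 ]
wrist green_center 0.95 [ 673. -239.   42.] [321. 351.]
wrist green_tip 0.8 [ 695. -154.   44.] [311.  87.]
scene green_center 0.79 [ 672. -236.   44.] [232. 360.]
scene green_center 0.73 [ 205. -299.   10.] [165. 242.]
scene green_center 0.57 [359. 147.  14.] [359. 238.]
```

View pics/g1.png

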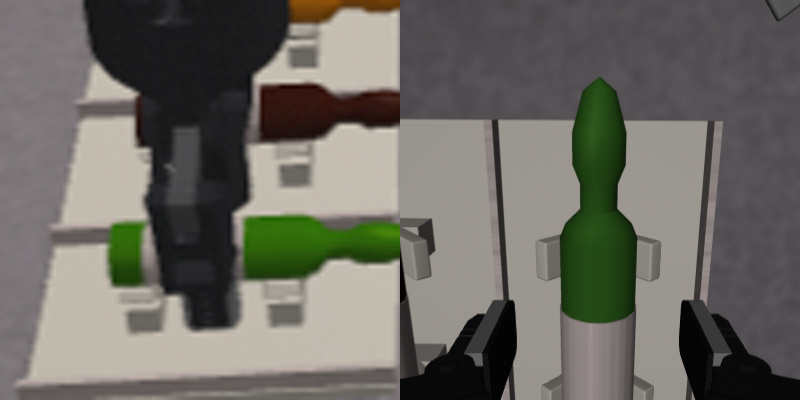

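The fingers straddle the green body between the saddles and are centred on it: pad edges at 512 and 682 around the body at 598. Nothing else is touched. Closing, then a small lift to check.

```bash
python3 -m pendant '[[[0,0,2,0,35],[0,0,0,0,20],[0,0,0,0,10],[0,0,0,0,0],[0,0,0,0,0],[0,0,0,0,0]]]' && python3 -m pendant '[[[0,0,10,0,0],[0,0,30,0,0],[0,0,50,0,0],[0,0,50,0,0],[0,0,0,0,0]]]'
python3 - <<'E'
from h import *
c=cam('wrist');o=monitor.get_obs();print(o['eef_pos'],rot(o['eef_rot']).apply([0,1,0]),o['opening']*85.4,o['wrist_force'],o['q'])
look(c,'wrist',['green_center','green_tip'],2)
s=cam('scene');look(s,'scene',['green_center','green_tip','seat'],2)
E
```

```text
time_s: 16.02
eef_pos: [0.674, -0.2332, -0.0013]
eef_rot: [0.0, 0.805, 0.594, -0.0]
wrist_force: [-4.0, 1.2, 5.7]
opening: 0.279
time_s: 16.65
eef_pos: [0.6775, -0.2348, 0.1446]
eef_rot: [0.005, 0.805, 0.594, 0.002]
wrist_force: [1.4, 0.1, -0.0]
opening: 0.281
[ 0.67565874 -0.23387953  0.14107818] [ 0.95554941 -0.29477005  0.00599542] 23.76598783448167 [-0.25051477  1.2869101  -0.69429199] [-4.98760652e-01  5.26259513e-01  1.26705774e+00  1.60319138e-05
  1.34216174e+00 -1.99540242e-01]
wrist green_center 0.86 [ 677. -238.  186.] [321. 334.]
wrist green_tip 0.93 [ 702. -155.  187.] [320.  81.]
wrist green_tip 0.63 [ 413. -270.    9.] [ 28. 341.]
scene green_center 0.89 [ 673. -235.  180.] [224. 297.]
scene green_center 0.88 [356. 147.  15.] [358. 237.]
scene green_tip 0.76 [ 700. -153.  183.] [283. 294.]
scene green_tip 0.69 [ 160. -373.   14.] [131. 237.]
scene seat 0.73 [607. 199.  65.] [436. 273.]
```

The ampoule is gripped (23.8 mm) and lifted. Its axis is 43 mm above the reported TCP, and its middle lies about 3.5 mm behind the TCP along its axis. Carrying it to hover over the cradle, turning +122.6°.

```bash
python3 -m pendant '[[[-5,31,5,8.7,0],[-5,31,5,8.7,0],[-5,31,0,8.7,0],[-5,31,0,8.8,0],[-5,31,0,8.8,0],[-5,31,0,8.8,0],[-5,31,0,8.8,0],[-5,31,0,8.8,0]]]' && python3 -m pendant '[[[-5,31,0,8.8,0],[-5,31,0,8.8,0],[-5,31,-10,8.8,0],[-5,31,-20,8.8,0],[-5,31,-30,8.8,0],[-5,32,-30,8.8,0],[0,0,0,0,0],[0,0,0,0,0]]]'
python3 - <<'E'
from h import *
c=cam('wrist','wr3.png');o=monitor.get_obs();j=rot(o['eef_rot']).apply([0,1,0]);print(o['eef_pos'],j,np.degrees(np.arctan2(j[1],j[0])),o['opening']*85.4,o['q'])
look(c,'wrist',['green_center','green_tip','seat','seat_tip','clamp_hinge'],2)
s=cam('scene');look(s,'scene',['green_center','green_tip','seat'],1)
s=cam('top');look(s,'top',['green_center','green_tip','seat'],1)
E
```

```text
time_s: 18.0
eef_pos: [0.6332, 0.0161, 0.1463]
eef_rot: [-0.001, 0.315, 0.949, -0.0]
wrist_force: [-0.0, -0.0, -1.3]
opening: 0.277
time_s: 19.0
eef_pos: [0.6041, 0.2017, 0.0573]
eef_rot: [-0.0, -0.136, 0.991, -0.0]
wrist_force: [-0.1, -0.3, 0.0]
opening: 0.277
[0.60477145 0.20142053 0.05806727] [-2.69826570e-01  9.62908817e-01 -4.81984929e-04] 105.65394886909193 23.832845284480964 [ 1.35806865e-01  4.60954593e-01  1.54285559e+00 -3.54521818e-04
  1.13658962e+00 -1.70805373e+00]
wrist green_center 0.85 [606. 204. 101.] [320. 336.]
wrist green_tip 0.87 [518. 177. 101.] [312.  58.]
scene green_center 0.9 [608. 201. 105.] [441. 257.]
scene green_tip 0.88 [ 158. -373.   13.] [131. 237.]
scene seat 0.8 [608. 201.  66.] [438. 273.]
top green_center 0.95 [ 207. -300.   11.] [453. 365.]
top green_tip 0.92 [ 160. -377.   17.] [485. 386.]
```

View pics/wr3.png

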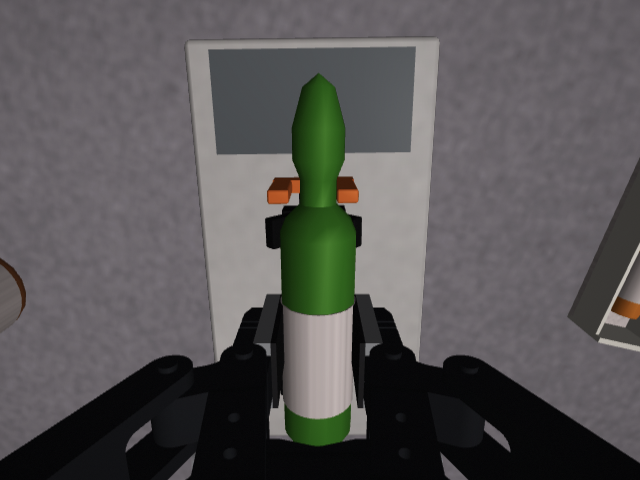

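The wrist view shows the ampoule at column 319, and the orange posts (268–358, row 190) and front saddle (266–362) centred at about 313.5. So it is laterally about 3 mm too far right, with orientation fine. I'll check the axial position by projecting the cradle's parts.

```bash
python3 - <<'E'
from h import *
c=imaging.camera('wrist');t=np.radians(195.6);u=np.array([np.cos(t),np.sin(t),0]);v=np.array([-u[1],u[0],0])
S=np.array([.6104,.199,0])
for x in (22,36,42,44,46,50):
    print(x,[(z,*px(c,S+u*x/1e3+[0,0,z/1e3]).round(0)) for z in (40,50,60,65,70,75,80)])
for x in (-117.5,117.5,100,110,120): print('base',x,px(c,S+u*x/1e3+[0,0,.015]).round())
im=c['img'];hsv=cv2.cvtColor(im,cv2.COLOR_RGB2HSV);m=cv2.inRange(hsv,(5,150,80),(18,255,255))[150:230,240:380]
ys,xs=np.where(m);print('orange',xs.min()+240,xs.max()+240,ys.min()+150,ys.max()+150)
for xx in(272,280,288,340,348,355):
    r=np.where(m[:,xx-240])[0]+150;print(xx,r.min() if len(r) else 0,r.max() if len(r) else 0,im[170:212:3,xx].tolist()[::2])
print('scene');s=imaging.camera('scene');hs=cv2.cvtColor(s['img'],cv2.COLOR_RGB2HSV);m=cv2.inRange(hs,(5,150,80),(18,255,255))[255:300,395:450];ys,xs=np.where(m);print(xs.min()+395,xs.max()+395,ys.min()+255,ys.max()+255)
for x in (42,44,46,50):print(x,[(z,*px(s,S+u*x/1e3+[0,0,z/1e3]).round(0)) for z in (50,60,65,70,75,80)])
E
```

```text
22 [(40, np.float64(307.0), np.float64(236.0)), (50, np.float64(306.0), np.float64(242.0)), (60, np.float64(305.0), np.float64(249.0)), (65, np.float64(305.0), np.float64(253.0)), (70, np.float64(305.0), np.float64(256.0)), (75, np.float64(304.0), np.float64(261.0)), (80, np.float64(304.0), np.float64(265.0))]
36 [(40, np.float64(306.0), np.float64(208.0)), (50, np.float64(306.0), np.float64(213.0)), (60, np.float64(305.0), np.float64(218.0)), (65, np.float64(305.0), np.float64(221.0)), (70, np.float64(305.0), np.float64(224.0)), (75, np.float64(304.0), np.float64(227.0)), (80, np.float64(304.0), np.float64(231.0))]
42 [(40, np.float64(306.0), np.float64(195.0)), (50, np.float64(306.0), np.float64(200.0)), (60, np.float64(305.0), np.float64(204.0)), (65, np.float64(305.0), np.float64(207.0)), (70, np.float64(304.0), np.float64(210.0)), (75, np.float64(304.0), np.float64(212.0)), (80, np.float64(304.0), np.float64(216.0))]
44 [(40, np.float64(306.0), np.float64(191.0)), (50, np.float64(306.0), np.float64(195.0)), (60, np.float64(305.0), np.float64(200.0)), (65, np.float64(305.0), np.f
[... 2025 characters left out ...]
at64(421.0), np.float64(264.0)), (70, np.float64(421.0), np.float64(262.0)), (75, np.float64(422.0), np.float64(260.0)), (80, np.float64(422.0), np.float64(258.0))]
46 [(50, np.float64(419.0), np.float64(269.0)), (60, np.float64(420.0), np.float64(265.0)), (65, np.float64(420.0), np.float64(263.0)), (70, np.float64(421.0), np.float64(262.0)), (75, np.float64(421.0), np.float64(260.0)), (80, np.float64(421.0), np.float64(258.0))]
50 [(50, np.float64(418.0), np.float64(268.0)), (60, np.float64(419.0), np.float64(265.0)), (65, np.float64(419.0), np.float64(263.0)), (70, np.float64(419.0), np.float64(261.0)), (75, np.float64(420.0), np.float64(259.0)), (80, np.float64(420.0), np.float64(257.0))]
```

```bash
python3 - <<'E'
from h import *
c=imaging.camera('wrist');T=np.array(monitor.get_obs()['eef_pos']);t=np.radians(195.6);u=np.array([np.cos(t),np.sin(t),0])
for d in (82,83,84,85,86,88): print(d,px(c,T+u*d/1e3+[0,0,.0433]).round(1))
for x in (36,38,40,42,44,46,48,50): print('TCP+',x,[px(c,[*(T+u*x/1e3)[:2],z])[1].round(1) for z in (.07,.075,.08)])
g=c['img'].astype(int);m=(g[:,:,1]>g[:,:,0]+25)&(g[:,:,1]>g[:,:,2]+25)
ys,xs=np.where(m[:300,270:370]);print('tip row',ys.min(),xs[ys<ys.min()+4].mean()+270)
E
```

```text
82 [316.   85.1]
83 [316.   81.6]
84 [316.  78.]
85 [316.   74.4]
86 [316.   70.8]
88 [316.   63.6]
TCP+ 36 [np.float64(210.9), np.float64(213.8), np.float64(216.9)]
TCP+ 38 [np.float64(206.1), np.float64(208.9), np.float64(211.8)]
TCP+ 40 [np.float64(201.2), np.float64(203.8), np.float64(206.6)]
TCP+ 42 [np.float64(196.3), np.float64(198.8), np.float64(201.4)]
TCP+ 44 [np.float64(191.3), np.float64(193.7), np.float64(196.2)]
TCP+ 46 [np.float64(186.3), np.float64(188.5), np.float64(190.9)]
TCP+ 48 [np.float64(181.3), np.float64(183.4), np.float64(185.6)]
TCP+ 50 [np.float64(176.2), np.float64(178.1), np.float64(180.2)]
tip row 73 318.7142857142857
```

Using the ampoule tip and the posts from the same picture, the shift needed is about (+2,−2.5) mm. Lowering slowly.

```bash
python3 -m pendant '[[[2,-2.5,0,0,0],[0,0,-12,0,0],[0,0,-12,0,0],[0,0,-8,0,0],[0,0,-4,0,0],[0,0,0,0,0],[0,0,0,0,0]]]' && python3 -m pendant '[[[0,0,-1.5,0,0],[0,0,-1.5,0,0],[0,0,-1,0,0],[0,0,0,0,0]]]'
python3 - <<'E'
from h import *
c=cam('wrist','wr4.png');o=monitor.get_obs();print(o['eef_pos'],o['wrist_force'])
look(c,'wrist',['green_center','green_tip'],1)
s=cam('scene');look(s,'scene',['green_center','green_tip'],2)
b=c['img'][40:440,120:520];a=s['img'][220:300,390:490]
cv2.imwrite('pics/p1.png',np.hstack([cv2.resize(a,(500,400),interpolation=2)[:,:400],b])[:,:,::-1])
E
```

```text
time_s: 20.72
eef_pos: [0.6063, 0.1996, 0.0218]
eef_rot: [0.0, -0.137, 0.991, -0.0]
wrist_force: [0.6, 0.3, 0.1]
opening: 0.28
time_s: 21.22
eef_pos: [0.606, 0.1997, 0.0176]
eef_rot: [0.0, -0.137, 0.991, 0.0]
wrist_force: [-0.6, 0.9, 1.6]
opening: 0.28
[0.60599579 0.1996965  0.01759683] [-1.30290274  0.96506035  1.87125584]
wrist green_center 0.73 [607. 200.  61.] [315. 332.]
wrist green_tip 0.93 [521. 174.  57.] [309.  62.]
scene green_center 0.84 [610. 198.  64.] [437. 275.]
scene green_center 0.77 [ 205. -299.   14.] [165. 240.]
scene green_tip 0.86 [ 416. -274.   15.] [188. 289.]
scene green_tip 0.69 [407.  78.  16.] [341. 253.]
```

View pics/p1.png

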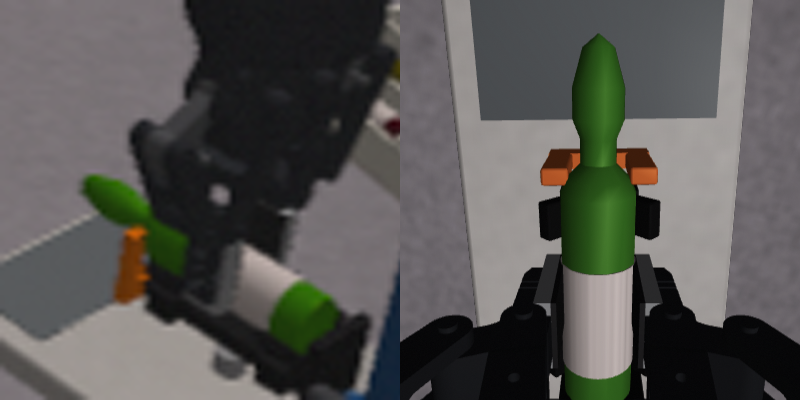

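The neck is centred between the posts (posts 542–658, neck 598), the tip points outward and the blunt end is inside the end wall. Light contact, about 2 N. Settling another 1 mm, releasing, and rising.

```bash
python3 -m pendant '[[[0,0,-1,0,0],[0,0,0,0,0],[0,0,0,0,30],[0,0,0,0,35],[0,0,0,0,45],[0,0,0,0,50],[0,0,0,0,50],[0,0,0,0,50]]]' && python3 -m pendant '[[[0,0,5,0,50],[0,0,15,0,50],[0,0,35,0,50],[0,0,50,0,50],[0,0,50,0,50],[0,0,0,0,50]]]'
python3 - <<'E'
from h import *
c=cam('wrist','wr5.png');o=monitor.get_obs();print(o['eef_pos'],o['wrist_force'],o['opening']*85.4)
look(c,'wrist',['green_center','green_tip','seat','clamp_bar'],1)
s=cam('scene');look(s,'scene',['green_center','green_tip','clamp_bar','clamp_hinge'],3)
s=cam('top');look(s,'top',['green_center','green_tip','clamp_bar','clamp_hinge'],3)
g=c['img'].astype(int);m=(g[:,:,1]>g[:,:,0]+25)&(g[:,:,1]>g[:,:,2]+25)
ys,xs=np.where(m[:,200:440]);print('green rows',ys.min(),ys.max(),xs.mean()+200,xs[ys<ys.min()+4].mean()+200,xs[ys>ys.max()-6].mean()+200)
hsv=cv2.cvtColor(c['img'],cv2.COLOR_RGB2HSV);k=cv2.inRange(hsv,(5,150,80),(18,255,255))[:,200:440];y,x=np.where(k);print('orange',x.min()+200,x.max()+200,y.min(),y.max())
E
```

```text
time_s: 22.52
eef_pos: [0.6059, 0.1995, 0.0164]
eef_rot: [0.0, -0.137, 0.991, -0.0]
wrist_force: [-0.6, 0.0, -0.0]
opening: 0.587
time_s: 23.28
eef_pos: [0.6097, 0.2002, 0.1788]
eef_rot: [0.006, -0.137, 0.991, -0.0]
wrist_force: [1.0, -0.0, -0.6]
opening: 0.585
[0.60785099 0.19986964 0.17542839] [ 0.03396795 -0.05614168 -0.87498859] 50.13000446216578
wrist green_center 0.65 [607. 198.  60.] [314. 212.]
wrist green_tip 0.57 [522. 172.  59.] [312.  81.]
wrist clamp_bar 0.61 [522. 173.  60.] [314.  82.]
scene green_center 0.89 [355. 147.  11.] [358. 238.]
scene green_center 0.86 [ 206. -300.    7.] [165. 243.]
scene green_center 0.73 [609. 200.  64.] [437. 274.]
scene green_tip 0.69 [524. 174.  62.] [405. 255.]
scene green_tip 0.61 [ 163. -373.   13.] [131. 237.]
scene green_tip 0.61 [732. 237. 249.] [516. 221.]
scene clamp_bar 0.71 [729. 239. 249.] [516. 219.]
scene clamp_hinge 0.84 [693. 222.  67.] [472. 295.]
scene clamp_hinge 0.35 [608. 203.  58.] [438. 276.]
scene clamp_hinge 0.32 [ 596. -212.   -3.] [238. 346.]
top green_center 0.93 [ 333. -241.   12.] [429. 312.]
top green_center 0.75 [ 208. -299.   11.] [452. 364.]
top green_center 0.61 [351. 147.  11.] [270. 301.]
top green_tip 0.75 [408.  82.  13.] [297. 278.]
top green_tip 0.67 [ 156. -378.   13.] [485. 387.]
top green_tip 0.58 [ 418. -277.   11.] [444. 277.]
top clamp_hinge 0.9 [694. 228.  66.] [238. 156.]
green rows 86 270 321.08087248322147 319.0 320.9795918367347
orange 292 346 144 156
```

The ampoule rests in the cradle at (608,200,60), tip at (523,173,60). Going back over the clamp bar.

```bash
python3 -m pendant '[[[0,0,60,-10,50],[0,0,60,-10,50],[0,0,5,-10,50],[20,6.5,0,-10,50],[20,6.5,0,-10,50],[20,6.5,0,-10,50],[20,6.5,0,-10,50],[20,6.5,0,-10,50]]]' && python3 -m pendant '[[[21.5,7,0,-10,50],[0,0,0,0,50],[0,0,0,0,50]]]'
python3 - <<'E'
from h import *
c=cam('wrist','wr6.png');o=monitor.get_obs();j=rot(o['eef_rot']).apply([0,1,0]);print(o['eef_pos'],np.degrees(np.arctan2(j[1],j[0])),o['q'])
look(c,'wrist',['clamp_bar'],1)
hsv=cv2.cvtColor(c['img'],cv2.COLOR_RGB2HSV);k=cv2.inRange(hsv,(0,170,90),(4,255,255))|cv2.inRange(hsv,(176,170,90),(180,255,255))
y,x=np.where(k);print(x.min(),x.max(),y.min(),y.max(),np.median(x))
E
```

```text
time_s: 25.02
eef_pos: [0.7065, 0.2323, 0.2963]
eef_rot: [-0.0, 0.534, 0.845, -0.0]
wrist_force: [-1.1, -0.4, 0.5]
opening: 0.585
time_s: 25.4
eef_pos: [0.7269, 0.2389, 0.2961]
eef_rot: [-0.0, 0.602, 0.798, -0.0]
wrist_force: [-0.6, -0.0, 0.4]
opening: 0.587
[0.72679627 0.2389392  0.29648429] 15.902436064329567 [ 1.63068805e-01  5.67406604e-01  9.00393055e-01 -6.77511900e-05
  1.67415377e+00 -1.14488046e-01]
wrist clamp_bar 0.84 [732. 238. 251.] [327. 254.]
313 336 185 320 324.0
```

```bash
python3 -m pendant '[[[2.8,0.8,-30,0,50],[0,0,-40,0,50],[0,0,-21.5,0,50],[0,0,0,0,50],[0,0,0,0,0],[0,0,0,0,0],[0,0,0,0,0],[0,0,0,0,0]]]'
python3 - <<'E'
from h import *
o=monitor.get_obs();print(o['eef_pos'],o['wrist_force'],o['opening']*85.4)
H=np.array([693.4,224.8]);t=np.radians(195.6);u=np.array([np.cos(t),np.sin(t)])
r0=(o['eef_pos'][:2]*1000-H)@u; a0=np.arccos(r0/np.hypot(185,35))-np.arctan2(35,185);print(r0,a0)
A=np.linspace(a0,0,25);r=185*np.cos(A)-35*np.sin(A);z=65+185*np.sin(A)+35*np.cos(A)
print(np.c_[A[1:],np.diff(r)[:,None]*u,np.diff(z)].round(2),z[0])
E
```

```text
time_s: 26.5
eef_pos: [0.7313, 0.2401, 0.2076]
eef_rot: [0.001, 0.603, 0.797, 0.001]
wrist_force: [-0.2, 0.2, 5.7]
opening: 0.134
[0.73133356 0.24005748 0.20756247] [-0.16373898  0.16925183  5.7153626 ] 11.406963581301033
-40.6392191710901 1.6013717819836366
[[  1.53 -11.89  -3.32   2.3 ]
 [  1.47 -12.01  -3.35   1.47]
 [  1.4  -12.08  -3.37   0.64]
 [  1.33 -12.1   -3.38  -0.2 ]
 [  1.27 -12.06  -3.37  -1.04]
 [  1.2  -11.96  -3.34  -1.87]
 [  1.13 -11.82  -3.3   -2.69]
 [  1.07 -11.62  -3.24  -3.51]
 [  1.   -11.37  -3.17  -4.3 ]
 [  0.93 -11.06  -3.09  -5.08]
 [  0.87 -10.71  -2.99  -5.83]
 [  0.8  -10.32  -2.88  -6.56]
 [  0.73  -9.87  -2.76  -7.26]
 [  0.67  -9.38  -2.62  -7.93]
 [  0.6   -8.85  -2.47  -8.56]
 [  0.53  -8.28  -2.31  -9.15]
 [  0.47  -7.68  -2.14  -9.71]
 [  0.4   -7.04  -1.96 -10.22]
 [  0.33  -6.36  -1.78 -10.68]
 [  0.27  -5.66  -1.58 -11.1 ]
 [  0.2   -4.94  -1.38 -11.47]
 [  0.13  -4.19  -1.17 -11.78]
 [  0.07  -3.43  -0.96 -12.05]
 [  0.    -2.64  -0.74 -12.26]] 248.84355812800217
```

Bar gripped. Swinging the clamp down, first two thirds.

```bash
python3 -m pendant '[[[-11.9,-3.3,2.3,0,0],[-12,-3.35,1.5,0,0],[-12.1,-3.4,0.6,0,0],[-12.1,-3.4,-0.2,0,0],[-12.1,-3.4,-1,0,0],[-12,-3.3,-1.9,0,0],[-11.8,-3.3,-2.7,0,0],[-11.6,-3.2,-3.5,0,0]]]' && python3 -m pendant '[[[-11.4,-3.2,-4.3,0,0],[-11.1,-3.1,-5.1,0,0],[-10.7,-3,-5.8,0,0],[-10.3,-2.9,-6.6,0,0],[-9.9,-2.8,-7.3,0,0],[-9.4,-2.6,-7.9,0,0],[-8.9,-2.5,-8.6,0,0],[-8.3,-2.3,-9.2,0,0]]]'
```

```text
time_s: 27.5
eef_pos: [0.6371, 0.2125, 0.2033]
eef_rot: [0.003, 0.604, 0.797, 0.002]
wrist_force: [2.1, -3.3, 7.4]
opening: 0.132
time_s: 28.5
eef_pos: [0.5574, 0.1888, 0.1472]
eef_rot: [0.004, 0.604, 0.797, 0.001]
wrist_force: [-5.7, -7.4, 11.4]
opening: 0.135
```

```bash
python3 -m pendant '[[[-7.7,-2.1,-9.7,0,0],[-7,-2,-10.2,0,0],[-6.4,-1.8,-10.7,0,0],[-5.7,-1.6,-11.1,0,0],[-4.9,-1.4,-11.5,0,0],[-4.2,-1.2,-11.8,0,0],[0,0,0,0,0]]]' && python3 -m pendant '[[[-1.8,-0.5,-6,0,0],[-1.6,-0.5,-6,0,0],[-1.3,-0.4,-6,0,0],[-1,-0.3,-6,0,0],[0,0,0,0,0]]]'
python3 - <<'E'
from h import *
o=monitor.get_obs();print(o['eef_pos'],o['wrist_force'],o['opening']*85.4)
s=cam('scene');look(s,'scene',['clamp_bar','clamp_hinge'],1)
s=cam('top');look(s,'top',['clamp_bar'],1)
E
```

```text
time_s: 29.38
eef_pos: [0.5188, 0.1789, 0.0791]
eef_rot: [0.001, 0.604, 0.797, -0.001]
wrist_force: [2.5, -6.7, -3.9]
opening: 0.131
time_s: 30.0
eef_pos: [0.5138, 0.1787, 0.058]
eef_rot: [0.001, 0.603, 0.798, 0.0]
wrist_force: [-1.2, -11.8, 12.2]
opening: 0.128
[0.51377105 0.17870485 0.05798216] [ -1.17471167 -11.80420015  12.19789863] 10.893981267105197
scene clamp_bar 0.79 [515. 176. 105.] [406. 236.]
scene clamp_hinge 0.83 [695. 224.  64.] [473. 297.]
top clamp_bar 0.15 [ 599. -213.    1.] [418. 204.]
```

```bash
python3 -m pendant '[[[0,1,-3,0,0],[0,0.5,-2,0,0],[0,0,0,0,0]]]' && python3 -m pendant '[[[0,0,-3,0,0],[0,0,0,0,0]]]'
python3 - <<'E'
from h import *
s=cam('scene');look(s,'scene',['clamp_bar'],1)
E
```

```text
time_s: 30.62
eef_pos: [0.5134, 0.1804, 0.0562]
eef_rot: [0.0, 0.603, 0.797, -0.0]
wrist_force: [-18.9, -6.2, 42.5]
opening: 0.132
time_s: 30.88
eef_pos: [0.5133, 0.1806, 0.0534]
eef_rot: [0.0, 0.603, 0.797, -0.0]
wrist_force: [-20.6, -5.1, 43.6]
opening: 0.13
scene clamp_bar 0.71 [516. 174. 102.] [405. 238.]
```

The force jumps to 43 N and the pads slide on the bar, so the clamp is against its shut stop. Letting go and rising.

```bash
python3 -m pendant '[[[0,0,3,0,0],[0,0,0,0,40],[0,0,0,0,40],[0,0,0,0,40],[0,0,15,0,40],[0,0,40,0,40],[0,0,60,0,40],[-30,-30,40,0,40]]]' && python3 -m pendant '[[[-40,-45,0,0,40],[-40,-45,0,0,40],[-30,-45,0,0,40],[0,0,0,0,40]]]'
python3 - <<'E'
from h import *
o=monitor.get_obs();print(o['eef_pos'],o['wrist_force'])
t=np.radians(195.6);u=np.array([np.cos(t),np.sin(t),0]);S=np.array([.6095,.201,0])
s=cam('scene');look(s,'scene',['clamp_bar','seat','green_center','green_tip','jar','dropper','amber','brown'],2)
T=cam('top');look(T,'top',['clamp_bar','clamp_hinge','green_tip','jar','dropper','amber','brown'],2)
p=px(s,[.59,.2,.08]).astype(int);q=px(T,[.59,.2,.08]).astype(int)
f=lambda im,p,r,k:cv2.resize(im[p[1]-r:p[1]+r,p[0]-r:p[0]+r],(400,400),interpolation=3)
cv2.imwrite('pics/end.png',np.hstack([f(s['img'],p,60,1),f(T['img'],q,50,1)])[:,:,::-1])
E
```

```text
time_s: 31.98
eef_pos: [0.4851, 0.1511, 0.2104]
eef_rot: [0.002, 0.603, 0.798, 0.002]
wrist_force: [0.1, -0.6, -0.2]
opening: 0.47
time_s: 32.48
eef_pos: [0.3721, 0.0132, 0.2071]
eef_rot: [0.001, 0.606, 0.796, 0.0]
wrist_force: [-0.0, 0.6, 0.8]
opening: 0.468
[0.37208572 0.01323764 0.20714434] [-0.02075213  0.60603078  0.78627568]
scene clamp_bar 0.55 [516. 176. 101.] [406. 238.]
scene seat 0.76 [607. 200.  57.] [436. 276.]
scene seat 0.61 [610. 201.  52.] [437. 279.]
scene green_center 0.98 [ 204. -297.   10.] [166. 241.]
scene green_center 0.88 [610. 201.  56.] [437. 277.]
scene green_tip 0.96 [ 417. -275.   14.] [188. 290.]
scene green_tip 0.91 [409.  79.  17.] [342. 253.]
scene jar 0.57 [683.  17.  -5.] [370. 347.]
scene dropper 0.72 [430.  -9.  -0.] [310. 272.]
scene amber 0.85 [ 522. -191.   41.] [238. 301.]
scene brown 0.88 [ 598. -207.   40.] [239. 329.]
top clamp_bar 0.96 [516. 179. 100.] [254. 229.]
top clamp_hinge 0.71 [695. 230.  63.] [237. 156.]
top clamp_hinge 0.45 [612. 202.   1.] [252. 195.]
top green_tip 0.89 [ 417. -276.    9.] [443. 278.]
top green_tip 0.85 [526. 178.  53.] [257. 227.]
top jar 0.63 [692.  21.  -1.] [325. 166.]
top dropper 0.49 [424.  -4.   3.] [332. 272.]
top dropper 0.27 [ 595. -214.   42.] [421. 203.]
top amber 0.58 [ 523. -188.   44.] [410. 232.]
top brown 0.59 [ 594. -215.   42.] [421. 203.]
```

View pics/end.png

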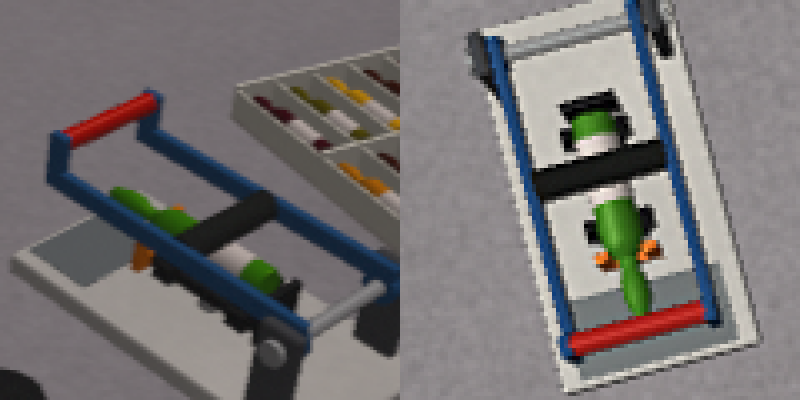

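The clamp is shut: bar at (516,178,100.5), where 100 is expected at angle 0. The ampoule lies under the roller with its neck between the posts and its tip towards the bar. Amber, brown, the jar and the dropper are where they were. Handing in.

```bash
python3 -c "
from bench import order
print(order.hand_in())"
```

```text
the job is handed in; nothing more can be done
None
```

The job is done and handed in at about 33 s of the 72 s allowed; the hand-in reported no verdict. I swung the clamp up to about 1.58 rad and moved the green ampoule from the rack into the cradle. I let it go at cradle height, with its tip towards the bar. Then I swung the clamp down until it met its stop and let go.

**Last checks:**
- **Clamp:** the bar reads z ≈ 100–101 mm, where 100 means shut.
- **Ampoule:** its neck is between the orange posts. Its middle reads about 56 mm (scene) and its tip about 53 mm (top), against 60 mm before pressing and 52 mm expected fully home. That is within the networks' 4 mm error, but the pressed depth itself was not measured.
- **Everything else:** amber, brown, the jar and the dropper read where they were at the start, within camera error. The wrist force is about 0, and the arm is clear of everything.

**What disagreed or went wrong:**
- **Reported tool height:** the real fingertips sat about 28 mm higher than the reported TCP. The first pinch of the bar therefore closed on nothing; I found this in close-up views and corrected for it.
- **Force at the end of the press:** the wrist force briefly reached about 43 N up (48 N in all). It was applied through the fingers on the bar, and I relieved it before letting go.

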